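# Rock the pendulum angle gauge on the sprung stud to its index

## Robot

A 6-joint arm with a two-finger parallel gripper is mounted at the origin on a cart in front of the work surface, level with it; the furniture and walls round the work are solid. World frame = base frame: x ahead of the robot, y to its left, z up, the work surface at z = 0. Lengths are in m, angles in rad, forces in N, time in s.
With the tool pointing down it reaches from about 0.325 to 0.85 m from the base axis. Payload 4.4 kg.
Tool frame: the origin (TCP) lies between the finger pads, 19 mm behind the fingertips; this is the grasp point; z points along the fingers, y is the line along which they close (so a half turn about z gives the same grasp; the last joint's range is limited). The gripper opens to 94 mm and grips with 3 to 60 N. Pads are 16 mm wide; open, the fingers measure 119 mm over their backs; the gripper's body (75 mm by 177 mm) begins 78 mm behind the grasp point.
Start: joints at [-1.379, 0.207, 1.542, -0, 1.393, -0.15], TCP at [0.193, -0.542, 0.224] pointing down, gripper open.
Joint ranges: [-2.73, 2.73], [-0.86, 2.22], [0.23, 2.46], [-1.11, 4.25], [0.08, 2.63], [-2.82, 2.82]. Speed limits (rad/s): [2.79, 2.79, 3.14, 3.14, 3.14, 3.14].

## Interface

Orientations are given as a rotation vector (axis times angle).
In Python, from cell import * gives the robot as it stands.
- The arm moves only by the tool play_rows, never from a script. Its argument "steps" is a list of rows, each an object with "translation": the shift along the tool's x, y, z in m, a list of three; "spin": the turn about the tool's z in rad; "grip": the opening, from 0 (shut) to 1 (fully open). A call has 1 to 5 rows; each row shifts and turns the commanded pose from where the row before left it, along the tool's axes as they then stand; what a row does not reach is not made up. A row lasts 1/12 s, in which the tool goes at most 41.7 mm and 7.16 degrees, less where a joint would pass 70% of its speed; a pose out of reach is approached as far as the arm can. A call with a gripper value outside its range is refused whole. The fingers move at their own pace and stop on an object; "newtons" is the grip in N (left out, the last holds). Time passes only in rows, so rows that do not move let the fingers close. It gives the time, the measured TCP pose, the force, the opening and the grip force at its end, in the units of the state.
- state(): the state, without advancing time (a new reading comes with each control period).
- camera(name): name is "scene" or "side" or "wrist"; returns a dict with "image" (400x640x3 uint8, blue, green, red), "fx", "fy", "cx", "cy" (pixels), "k1" (the pictures are not rectified: a ray, as slopes to the right and down, at radius r is drawn at 1 + k1 r^2 times it, then the intrinsics apply), "position" and "rotation" of the camera in the world. Camera axes: x right, y up, looking along -z (the intrinsics and any distortion apply to the point x, -y, -z); pixel columns grow to the right and rows downward; lengths in m; the calibration is good to about 2 mm. A picture is of the moment at which its call begins. There is no depth.
- job_done(): hands the job in; it is judged then, once.
The state is a dict: "t": time; "joints": joint angles; "joint_vel": joint speeds; "joint_torque": joint torques, N m; "ee_pos": TCP position; "orientation": TCP orientation; "ft_force": force on the tool from outside, world axes, zero at the start; "ft_torque": the same for the moment, N m; "finger_gap": opening from 0.0 (shut) to 1.0 (fully open); "gripper_force": force on a finger pad.
Only numpy, scipy, OpenCV 4.12 (cv2) and the standard library are available. Lean on these libraries where they do the work, as an engineer would, in place of code of your own. Each camera call takes 0.05 s, during which the arm holds its last target. There are 200 camera calls.

## Task

Pick up the pendulum angle gauge and set it down level with the middle of its foot on the domed stud of the wooden block, so that the sprung stud sinks a little. Then, staying on the stud, rock the gauge sideways until its hanging pointer settles between the two prongs of the index, and finish holding it there in the gripper, still, with the stud partly pressed in but not bottomed and nothing but the stud under the gauge. Leave the reel, tin, adaptor and phone on the worktop alone.

Things in the scene. Friction and masses are not known exactly. Their poses are not given: they have to be found in the camera images.
- gauge: Loose upright angle gauge, 0.32 kg: foot plate 44 (x) x 90 (y) x 8 mm; round dial housing 104 mm across, 24 mm thick, centre (pivot) 66 mm up; black grip block 20 (x) x 24 (y) mm, 121 to 166 mm up. Origin: centre of the foot's flat underside. z up through the grip; the white dial face looks along -x (at yaw 0 to the robot), +y is left as the robot sees it. It is rocked about its x axis.
- gauge_grip (a point): Point in the middle of the gauge's black grip block, 146 mm above the foot's underside on its z axis; TCP place for a grasp from straight above with the fingers closing along the gauge's y (24 mm wide there). The shoulder below the grip, 34 mm wide, is at 121 mm.
- pointer (a joint): Angle of the free-hanging pendulum pointer about the gauge's x axis, rad. 0 = hangs straight to the foot; positive = tip towards the gauge's +y. When the gauge is turned by +a about its own x axis, the pointer settles at -a. It swings at about 3 Hz and settles in about 1 s.
- pointer_tip (a point): Point on the hanging needle's tip, 41 mm from the pivot; the needle is 1.4 mm wide there.
- index (a joint): Angle of the stiff index about the gauge's x axis, same zero and sense as the pointer, rad; a broad tail points the other way; set to 0.18 to 0.38 beforehand and stays. Turning the gauge by minus this angle about its own x axis brings the pointer to it.
- index_mark (a point): Point midway between the two short dark prongs of the index fork, 41 mm from the pivot at the lower rim of the dial; the gap between the prongs is 6 mm.
- block: Fixed wooden offcut, 90 x 90 mm and 45 mm high, with a steel collar in the middle of its top (up to 55 mm high). Origin: centre of the underside, on the worktop.
- stud_top (a point): Topmost point of the domed steel stud in the middle of the block: a ball head of radius 12 mm (its centre is 12 mm below this point), 86 mm above the worktop when not pressed; it moves with the stud.
- stud (a joint): How far the sprung stud is pressed down, m: 0 free, 0.009 bottomed. Spring: 1.5 N at the start, plus 0.5 N per mm. It moves vertically only.
- solder_reel: Bystander: solder reel, 52 mm across, 40 mm high. Origin: centre of its underside.
- flux_tin: Bystander: low white round tin, 44 mm across, 20 mm high. Origin: centre of its underside.
- ac_adaptor: Bystander: black mains adaptor, 108 x 48 x 29 mm. Origin: centre of its underside.
- phone_old: Bystander: black phone lying flat, 138 x 69 x 9 mm. Origin: centre of its underside.
- heatgun_stand: Obstacle, fixed: stand with a red heat gun in it, the gun 240 to 400 mm above the worktop. Its handle, 295 to 400 mm up and about 50 mm thick, points to the robot's left and ends about 30 mm ahead (+x) and 180 mm to the left (+y) of this origin; nothing of the gun is over 10 mm nearer to the robot than this origin. Origin: on the worktop by the stand's column.

How it is judged:
On the way:
1. the gauge is held level with the middle of its foot on the stud, pressing it in (distance between gauge and stud_top below 0.014 m and value of joint stud above 0.0008 m and angle between gauge's own z axis and vertical below 0.1 rad and contact force between gauge and the fingers above 1 N), for 0.2 s.
At the end, for the whole second after the job is handed in: The gripper holds the gauge (more than 1 N), the middle of its foot is within 14 mm of the stud's top, the stud is pressed in by 0.8 to 8.5 mm, the gauge is still (under 20 mm/s), and the pointer's tip has settled within 2.5 mm of the middle of the index fork (swinging under 0.3 rad/s) (distance between pointer_tip and index_mark below 0.0025 m and velocity of joint pointer between -0.3 and 0.3 rad/s and distance between gauge and stud_top below 0.014 m and value of joint stud between 0.0008 and 0.0085 m and linear speed of gauge below 0.02 m/s and contact force between gauge and the fingers above 1 N); the arm keeps its last pose, push and grip.
It fails at once if the reel, tin, adaptor or phone is pushed away by more than 2 cm (distance of any of solder_reel, flux_tin, ac_adaptor, phone_old from where it was at the start of the episode above 0.02 m).
It also fails if it takes over 48 s, if anything falls off the work surface, if the arm or the gripper's body presses on something with over 40 N, if the wrist force passes 120 N, or if a joint passes its speed limit or range.

## Working session

There is one attempt and no reset: what is moved stays moved. The work goes in short steps, Python scripts to look and compute and a tool call to move; the robot and the scene stay as the last step left them, time stands still between calls to the robot, and variables do not carry over. Pictures are saved under pics/ and viewed, at most 10 in all, crops included, and the job is handed in when it is done.

Besides the shell and the picture viewer there is one more tool, called after "Request:" in YAML: its name, and indented under it one key for each argument. play_rows: Moves the arm, as the interface text tells. Its arguments: {"type":"object","properties":{"steps":{"type":"array","items":{"type":"object","properties":{"translation":{"type":"array","items":{"type":"number"}},"spin":{"type":"number"},"grip":{"type":"number"}}}},"newtons":{"type":"number"}},"required":["steps"]}

```bash
mkdir -p pics; cat > h.py <<'E'
from cell import *
import numpy as np, cv2
from scipy.spatial.transform import Rotation as R
def rot(c):
    r=np.array(c["rotation"],float)
    if r.shape==(3,3): return r
    return R.from_rotvec(r).as_matrix() if r.size==3 else R.from_quat(r).as_matrix()
def K(c): return np.array([[c["fx"],0,c["cx"]],[0,c["fy"],c["cy"]],[0,0,1]],float)
def ray(c,uv):
    x=cv2.undistortPoints(np.array([[uv]],float),K(c),np.array([c["k1"],0,0,0.]))[0,0]
    return np.array(c["position"]),rot(c)@np.array([x[0],-x[1],-1])
def atz(c,uv,z):
    o,d=ray(c,uv); return o+d*(z-o[2])/d[2]
def proj(c,P):
    p=(np.atleast_2d(P)-c["position"])@rot(c)*[1,-1,-1]
    return cv2.projectPoints(p,np.zeros(3),np.zeros(3),K(c),np.array([c["k1"],0,0,0.]))[0][:,0]
E
python3 - <<'E'
from h import *
import pickle
for n in("scene","side","wrist"):
    c=camera(n); pickle.dump(c,open(n+"0.pkl","wb")); cv2.imwrite(f"pics/{n}0.png",c["image"])
    print(n,{k:np.round(v,3).tolist() for k,v in c.items() if k!="image"})
print(state())
E
```

```text
scene {'fx': 386.968, 'fy': 386.968, 'cx': 314.6, 'cy': 193.446, 'k1': -0.021, 'position': [-0.09, 0.815, 0.524], 'rotation': [0.565, -1.159, -2.011]}
side {'fx': 465.823, 'fy': 465.823, 'cx': 318.321, 'cy': 199.289, 'k1': -0.14, 'position': [-0.162, 0.481, 1.001], 'rotation': [0.442, -0.546, -1.719]}
wrist {'fx': 344.971, 'fy': 344.971, 'cx': 322.012, 'cy': 204.108, 'k1': -0.028, 'position': [0.266, -0.515, 0.385], 'rotation': [-0.237, 0.169, -1.222]}
{'t': 0.15, 'joints': array([-1.37949054e+00,  2.07250963e-01,  1.54260533e+00, -3.59469588e-05,
        1.39352441e+00, -1.50496327e-01]), 'joint_vel': array([-0.00053174, -0.00050004, -0.00367515,  0.00144547,  0.00094173,
        0.00130816]), 'joint_torque': array([ 2.60246143e-04, -3.71311712e+01, -2.81811780e+01,  6.99302321e-02,
        3.27374856e-02, -9.51502966e-05]), 'ee_pos': array([ 0.19259739, -0.54115217,  0.22335207]), 'orientation': array([-3.09406306e+00, -5.33997705e-01,  1.12801871e-04]), 'ft_force': array([ 0.08709452, -0.26705477,  0.14238053]), 'ft_torque': array([ 0.03207017, -0.04902462,  0.03994348]), 'gripper_force': 0.0, 'finger_gap': 1.0007856226849396}
```

View pics/scene0.png

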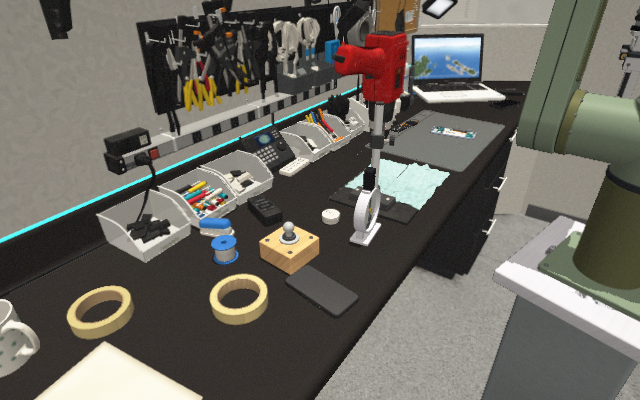

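View pics/side0.png

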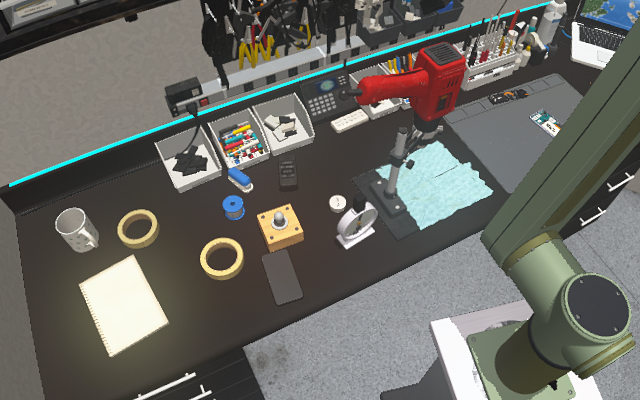

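```bash
python3 - <<'E'
import cv2
a=cv2.imread("pics/side0.png")[120:260,230:430];cv2.imwrite("pics/s1.png",cv2.resize(a,None,fx=4,fy=4,interpolation=cv2.INTER_CUBIC))
a=cv2.imread("pics/scene0.png")[140:285,230:430];cv2.imwrite("pics/c1.png",cv2.resize(a,None,fx=4,fy=4,interpolation=cv2.INTER_CUBIC))
E
```

```text
(no output)
```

View pics/s1.png

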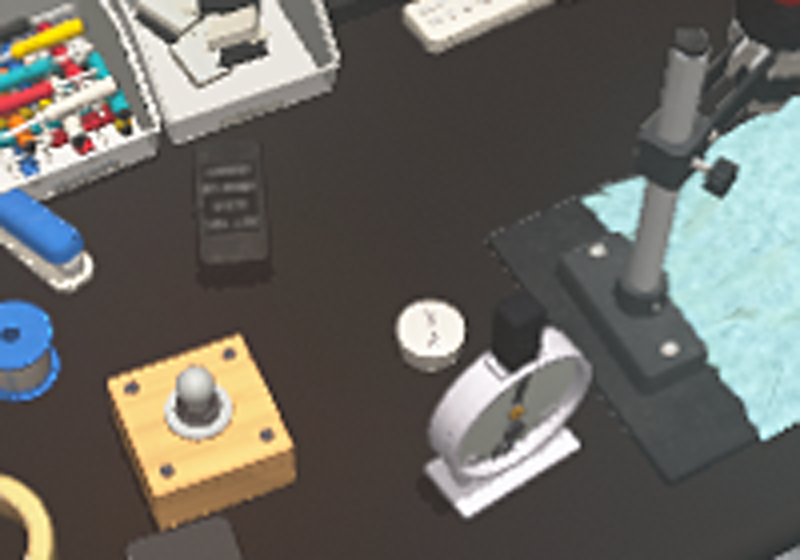

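View pics/c1.png

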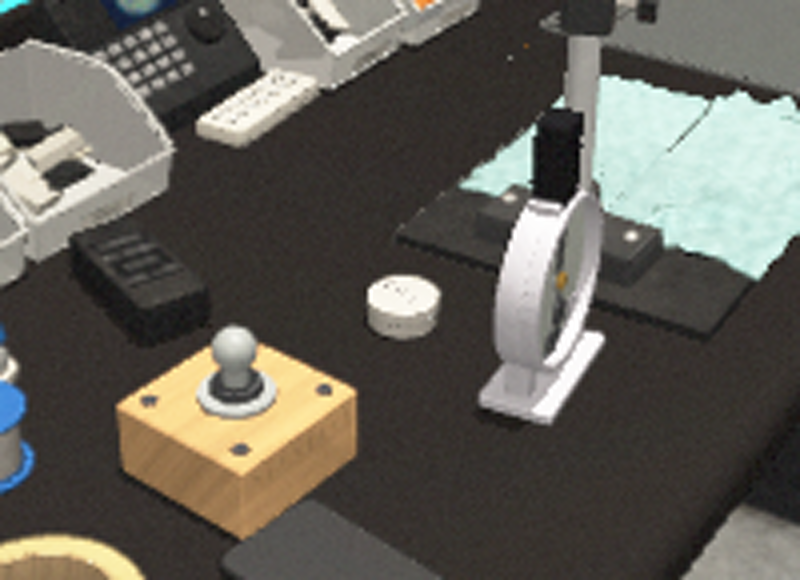

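```bash
python3 - <<'E'
from h import *
import pickle
from scipy.optimize import least_squares
C={n:pickle.load(open(n+"0.pkl","rb")) for n in("scene","side")}
f={"side":lambda p:np.array(p)/4+[230,120]-.4,"scene":lambda p:np.array(p)/4+[230,140]-.4}
def fit(model,obs,x0):
    def res(q):
        r=[]
        M=R.from_euler('z',q[2]).as_matrix()
        for n,d in obs.items():
            P=np.array([M@np.array(model[k])+[q[0],q[1],0] for k in d])
            r.append(proj(C[n],P)-np.array([f[n](v) for v in d.values()]))
        return np.concatenate(r).ravel()
    s=least_squares(res,x0,loss="soft_l1"); return s.x,res(s.x).reshape(-1,2).round(1).tolist()
m=dict(near=(-.022,.045,.008),right=(-.022,-.045,.008),left=(.022,.045,.008),gt=(0,0,.166))
o=dict(scene=dict(left=(481,398),near=(547,415),right=(605,335),gt=(560,115)),side=dict(left=(427,465),near=(468,508),right=(580,440),gt=(521,302)))
g0=atz(C["side"],f["side"]((505,470)),.008); print(g0)
for y in(0,-.8,.8): print("gauge",fit(m,o,[g0[0],g0[1],y]))
for n,uv in(("side",(197,382)),("scene",(234,347))): print("ball",n,atz(C[n],f[n](uv),.074))
mb=dict(l=(-.045,.045,.045),t=(.045,.045,.045),r=(.045,-.045,.045),b=(-.045,-.045,.045))
ob=dict(side=dict(l=(107,380),t=(240,335),r=(295,458),b=(158,500)),scene=dict(l=(118,408),r=(356,390),b=(240,475)))
print("block",fit(mb,ob,[.6,.1,0]))
for n,uv in(("side",(430,325)),("scene",(403,290))): print("tin",n,atz(C[n],f[n](uv),.02))
print("column",atz(C["side"],f["side"]((642,300)),.02),"adaptor",atz(C["side"],f["side"]((232,195)),.029))
print("reel",atz(C["side"],f["side"]((14,333)),.04))
for p in((264,252),(290,249),(302,292),(277,305)): print("phone",atz(C["side"],p,.009))
s=state(); print(R.from_rotvec(s["orientation"]).as_matrix().round(3))
E
```

```text
[0.39376499 0.26813297 0.008     ]
gauge (array([0.40645153, 0.26633298, 0.41323235]), [[-0.8, -1.3], [1.3, -0.3], [0.1, -1.0], [-0.2, -0.4], [-0.8, -0.2], [-0.2, 1.6], [0.2, 0.1], [0.0, 0.5]])
gauge (array([0.40645153, 0.26633298, 0.41323275]), [[-0.8, -1.3], [1.3, -0.3], [0.1, -1.0], [-0.2, -0.4], [-0.8, -0.2], [-0.2, 1.6], [0.2, 0.1], [0.0, 0.5]])
gauge (array([0.40645153, 0.26633298, 0.41323254]), [[-0.8, -1.3], [1.3, -0.3], [0.1, -1.0], [-0.2, -0.4], [-0.8, -0.2], [-0.2, 1.6], [0.2, 0.1], [0.0, 0.5]])
ball side [0.45424767 0.44626181 0.074     ]
ball scene [0.45367624 0.44789177 0.074     ]
block (array([ 0.44952241,  0.44866256, -1.39300998]), [[-0.6, 0.4], [0.4, 0.2], [-0.3, -2.0], [-1.6, -0.2], [-0.3, -0.9], [1.6, 0.1], [0.8, 0.2]])
tin side [0.50200438 0.29043558 0.02      ]
tin scene [0.50185787 0.29019567 0.02      ]
column [0.49230959 0.15061018 0.02      ] adaptor [0.62757868 0.39733293 0.029     ]
reel [0.53757402 0.55236282 0.04      ]
phone [0.39922112 0.49654876 0.009     ]
phone [0.39434282 0.43333362 0.009     ]
phone [0.27726267 0.42638596 0.009     ]
phone [0.25755016 0.48793763 0.009     ]
[[ 0.942  0.335 -0.   ]
 [ 0.335 -0.942  0.002]
 [ 0.    -0.002 -1.   ]]
```

```bash
cat >> h.py <<'E'
def plan(wps,cur,vmax=.035,smax=.12):
    """wps: (x,y,z,yaw); cur same. prints rows of tool shift + spin"""
    cur=np.array(cur,float); k=0
    for w in wps:
        w=np.array(w,float)
        n=max(1,int(np.ceil(max(np.linalg.norm(w[:3]-cur[:3])/vmax,abs(w[3]-cur[3])/smax))))
        for i in range(n,0,-1):
            d=(w-cur)/i; c,s=np.cos(cur[3]),np.sin(cur[3])
            t=np.round([c*d[0]+s*d[1],s*d[0]-c*d[1],-d[2]],3); sp=round(-d[3],2)
            cur+=[c*t[0]+s*t[1],s*t[0]-c*t[1],-t[2],-sp]; k+=1
            print(t.tolist(),sp,"|" if k%5==0 else "")
        print("->",cur.round(3))
def pose():
    s=state(); m=R.from_rotvec(s["orientation"]).as_matrix()
    return [*s["ee_pos"],np.arctan2(m[1,0],m[0,0])]
E
python3 - <<'E'
from h import *
import pickle
w=pickle.load(open("wrist0.pkl","rb")); s=state()
T=R.from_rotvec(s["orientation"]).as_matrix(); Rc=T.T@rot(w); pc=T.T@(np.array(w["position"])-s["ee_pos"])
print("cam in tool",pc.round(3),"axis",(-Rc[:,2]).round(3)," up",Rc[:,1].round(3))
np.savez("wc.npz",Rc=Rc,pc=pc)
g=np.array([.406,.266,0]);y=.413;u=np.array([np.cos(y),np.sin(y),0])
for d in(.1,.12,.14):
  for z in(.08,.1,.13):
    yw=y+np.pi; Tn=np.column_stack([[np.cos(yw),np.sin(yw),0],[np.sin(yw),-np.cos(yw),0],[0,0,-1]])
    p=g-u*d+[0,0,z]; c=dict(w); c["position"]=p+Tn@pc; c["rotation"]=Tn@Rc
    print(d,z,proj(c,[g-u*.012+[0,0,.066],g-u*.012+[0,0,.025],p+[0,0,-.019]]).round().tolist())
for p in((345,290),(400,243)): print("edge",atz(pickle.load(open("side0.pkl","rb")),p,0))
plan([(.33,-.1,.25,1.6),(.30,.17,.25,2.8),(.29,.215,.2,3.555),(.29,.215,.12,3.555)],pose())
E
```

```text
cam in tool [ 0.078 -0.001 -0.162] axis [-0.27   0.     0.963]  up [0.963 0.001 0.27 ]
0.1 0.08 [[323.0, 384.0], [323.0, 342.0], [323.0, 251.0]]
0.1 0.1 [[323.0, 362.0], [323.0, 325.0], [323.0, 251.0]]
0.1 0.13 [[323.0, 334.0], [323.0, 304.0], [323.0, 251.0]]
0.12 0.08 [[323.0, 409.0], [323.0, 364.0], [323.0, 251.0]]
0.12 0.1 [[323.0, 385.0], [323.0, 346.0], [323.0, 251.0]]
0.12 0.13 [[323.0, 356.0], [323.0, 324.0], [323.0, 251.0]]
0.14 0.08 [[323.0, 433.0], [323.0, 385.0], [323.0, 251.0]]
0.14 0.1 [[323.0, 408.0], [323.0, 367.0], [323.0, 251.0]]
0.14 0.13 [[323.0, 377.0], [323.0, 343.0], [323.0, 251.0]]
edge [0.26515152 0.32717934 0.        ]
edge [0.3583626  0.16341571 0.        ]
[0.02, -0.026, -0.002] -0.09 
[0.022, -0.025, -0.002] -0.09 
[0.024, -0.022, -0.002] -0.09 
[0.026, -0.02, -0.002] -0.09 
[0.028, -0.018, -0.002] -0.09 |
[0.029, -0.015, -0.002] -0.09 
[0.031, -0.012, -0.002] -0.09 
[0.032, -0.01, -0.002] -0.09 
[0.032, -0.007, -0.002] -0.09 
[0.033, -0.004, -0.002] -0.09 |
[0.033, -0.001, -0.002] -0.09 
[0.033, 0.002, -0.002] -0.09 
[0.033, 0.005, -0.001] -0.09 
[0.031, 0.008, -0.002] -0.09 
-> [ 0.33  -0.1    0.25   1.602]
[0.027, -0.002, 0.0] -0.12 |
[0.027, 0.001, 0.0] -0.12 
[0.027, 0.004, 0.0] -0.12 
[0.026, 0.008, 0.0] -0.12 
[0.025, 0.011, 0.0] -0.12 
[0.024, 0.013, 0.0] -0.12 |
[0.022, 0.016, 0.0] -0.12 
[0.02, 0.019, 0.0] -0.12 
[0.017, 0.021, 0.0] -0.12 
[0.014, 0.023, 0.0] -0.12 
-> [0.3   0.17  0.25  2.802]
[0.004, 0.006, 0.007] -0.11 |
[0.003, 0.006, 0.007] -0.11 
[0.002, 0.006, 0.007] -0.11 
[0.002, 0.006, 0.007] -0.11 
[0.001, 0.007, 0.007] -0.1 
[-0.0, 0.006, 0.008] -0.11 |
[-0.001, 0.007, 0.007] -0.1 
-> [0.29  0.215 0.2   3.552]
[-0.0, -0.0, 0.027] -0.0 
[-0.0, -0.0, 0.027] -0.0 
[-0.0, -0.0, 0.026] -0.0 
-> [0.29  0.215 0.12  3.552]
```

Request:
play_rows:
  steps:
    - {"translation": [0.02, -0.026, -0.002], "spin": -0.09, "grip": 1}
    - {"translation": [0.022, -0.025, -0.002], "spin": -0.09, "grip": 1}
    - {"translation": [0.024, -0.022, -0.002], "spin": -0.09, "grip": 1}
    - {"translation": [0.026, -0.02, -0.002], "spin": -0.09, "grip": 1}
    - {"translation": [0.028, -0.018, -0.002], "spin": -0.09, "grip": 1}

```text
t: 0.57
ee_pos: [0.2418, -0.3828, 0.2338]
orientation: [-2.895, -1.217, -0.0]
ft_force: [0.1, -0.5, -0.1]
finger_gap: 1.0
gripper_force: 0.0
```

Request:
play_rows:
  steps:
    - {"translation": [0.029, -0.015, -0.002], "spin": -0.09, "grip": 1}
    - {"translation": [0.031, -0.012, -0.002], "spin": -0.09, "grip": 1}
    - {"translation": [0.032, -0.01, -0.002], "spin": -0.09, "grip": 1}
    - {"translation": [0.032, -0.007, -0.002], "spin": -0.09, "grip": 1}
    - {"translation": [0.033, -0.004, -0.002], "spin": -0.09, "grip": 1}

```text
t: 0.98
ee_pos: [0.2909, -0.2249, 0.2441]
orientation: [-2.552, -1.832, -0.0]
ft_force: [0.1, -0.2, -0.3]
finger_gap: 0.998
gripper_force: 0.0
```

Request:
play_rows:
  steps:
    - {"translation": [0.033, -0.001, -0.002], "spin": -0.09, "grip": 1}
    - {"translation": [0.033, 0.002, -0.002], "spin": -0.09, "grip": 1}
    - {"translation": [0.033, 0.005, -0.001], "spin": -0.09, "grip": 1}
    - {"translation": [0.031, 0.008, -0.002], "spin": -0.09, "grip": 1}
    - {"translation": [0.027, -0.002, 0], "spin": -0.12, "grip": 1}

```text
t: 1.4
ee_pos: [0.3283, -0.0723, 0.2517]
orientation: [2.039, 2.388, 0.002]
ft_force: [0.4, 0.1, 0.8]
finger_gap: 0.999
gripper_force: 0.0
```

Request:
play_rows:
  steps:
    - {"translation": [0.027, 0.001, 0], "spin": -0.12, "grip": 1}
    - {"translation": [0.027, 0.004, 0], "spin": -0.12, "grip": 1}
    - {"translation": [0.026, 0.008, 0], "spin": -0.12, "grip": 1}
    - {"translation": [0.025, 0.011, 0], "spin": -0.12, "grip": 1}
    - {"translation": [0.024, 0.013, 0], "spin": -0.12, "grip": 1}

```text
t: 1.82
ee_pos: [0.3115, 0.0624, 0.2512]
orientation: [1.244, 2.885, 0.0]
ft_force: [0.3, 0.5, 0.6]
finger_gap: 0.997
gripper_force: 0.0
```

Request:
play_rows:
  steps:
    - {"translation": [0.022, 0.016, 0], "spin": -0.12, "grip": 1}
    - {"translation": [0.02, 0.019, 0], "spin": -0.12, "grip": 1}
    - {"translation": [0.017, 0.021, 0], "spin": -0.12, "grip": 1}
    - {"translation": [0.014, 0.023, 0], "spin": -0.12, "grip": 1}
    - {"translation": [0.004, 0.006, 0.007], "spin": -0.11, "grip": 1}

```text
t: 2.23
ee_pos: [0.2989, 0.1793, 0.2453]
orientation: [0.345, 3.12, 0.004]
ft_force: [-0.3, -1.1, -0.5]
finger_gap: 1.0
gripper_force: 0.0
```

Request:
play_rows:
  steps:
    - {"translation": [0.003, 0.006, 0.007], "spin": -0.11, "grip": 1}
    - {"translation": [0.002, 0.006, 0.007], "spin": -0.11, "grip": 1}
    - {"translation": [0.002, 0.006, 0.007], "spin": -0.11, "grip": 1}
    - {"translation": [0.001, 0.007, 0.007], "spin": -0.1, "grip": 1}
    - {"translation": [0, 0.006, 0.008], "spin": -0.11, "grip": 1}

```text
t: 2.65
ee_pos: [0.2908, 0.2081, 0.2078]
orientation: [0.494, -3.102, -0.0]
ft_force: [-0.1, -0.5, 0.2]
finger_gap: 0.997
gripper_force: 0.0
```

Request:
play_rows:
  steps:
    - {"translation": [-0.001, 0.007, 0.007], "spin": -0.1, "grip": 1}
    - {"translation": [0, 0, 0.027], "spin": 0, "grip": 1}
    - {"translation": [0, 0, 0.027], "spin": 0, "grip": 1}
    - {"translation": [0, 0, 0.026], "spin": 0, "grip": 1}
    - {"translation": [0, 0, 0], "spin": 0, "grip": 1}

```text
t: 3.07
ee_pos: [0.2855, 0.2129, 0.1167]
orientation: [0.638, -3.065, 0.003]
ft_force: [-1.7, -0.3, -0.8]
finger_gap: 1.003
gripper_force: 0.0
```

```bash
python3 - <<'E'
from h import *
import pickle
c=camera("wrist"); pickle.dump(c,open("wrist1.pkl","wb"))
print(pose(),state()["t"],state()["joints"].round(2))
cv2.imwrite("pics/w1.png",cv2.resize(c["image"][230:400,210:440],None,fx=3.4,fy=3.4,interpolation=cv2.INTER_CUBIC))
E
```

```text
[np.float64(0.2871769862026494), np.float64(0.21357285382470548), np.float64(0.11895821351110736), np.float64(-2.7313465345483854)] 3.1167 [ 0.4  -0.15  2.14  0.    1.16 -1.58]
```

View pics/w1.png

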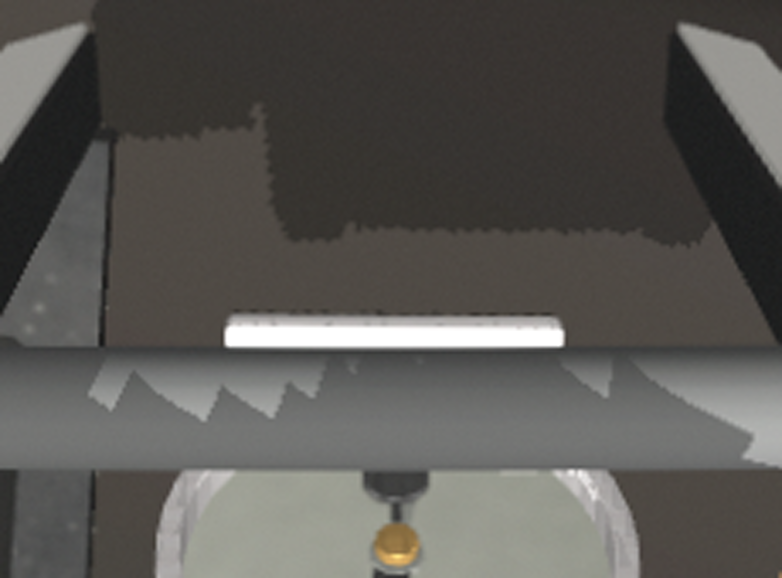

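```bash
python3 - <<'E'
from h import *
import pickle
c=pickle.load(open("wrist1.pkl","rb"))
a,b=[atz(c,np.array(p)/3.4+[210,230]-.4,.008) for p in((226,324),(563,324))]
d=(a-b)/np.linalg.norm(a-b); print(a,b,np.linalg.norm(a-b)); 
yv=d if d[1]>0 else -d; yaw=np.arctan2(-yv[0],yv[1]); m=(a+b)/2+.022*np.array([np.cos(yaw),np.sin(yaw),0]); print("gauge",m,yaw)
p=pose(); p[3]+=2*np.pi
plan([(.29,.215,.21,yaw+np.pi),(m[0],m[1],.21,yaw+np.pi),(m[0],m[1],.147,yaw+np.pi)],p)
E
```

```text
[0.40123682 0.21817474 0.008     ] [0.36563184 0.30024632 0.008     ] 0.08946205352047049
gauge [0.40361691 0.2679663  0.008     ] 0.40932446038658366
[-0.001, 0.0, -0.03] 0.0 
[-0.001, 0.0, -0.031] 0.0 
[-0.001, 0.0, -0.03] 0.0 
-> [0.29  0.215 0.21  3.552]
[-0.031, 0.001, -0.0] 0.0 
[-0.031, 0.001, -0.0] 0.0 |
[-0.032, 0.001, -0.0] 0.0 
[-0.031, 0.0, -0.0] 0.0 
-> [0.403 0.267 0.21  3.552]
[-0.0, 0.0, 0.031] 0.0 
[-0.0, 0.0, 0.032] 0.0 
-> [0.403 0.267 0.147 3.552]
```

Request:
play_rows:
  steps:
    - {"translation": [0, 0, -0.03], "spin": 0, "grip": 1}
    - {"translation": [0, 0, -0.031], "spin": 0, "grip": 1}
    - {"translation": [-0.001, 0, -0.03], "spin": 0, "grip": 1}
    - {"translation": [-0.031, 0.001, 0], "spin": 0, "grip": 1}
    - {"translation": [-0.031, 0.001, 0], "spin": 0, "grip": 1}

```text
t: 3.53
ee_pos: [0.3501, 0.2432, 0.2184]
orientation: [-0.638, 3.064, 0.004]
ft_force: [0.5, 0.1, 0.5]
finger_gap: 0.997
gripper_force: 0.0
```

Request:
play_rows:
  steps:
    - {"translation": [-0.031, 0.001, 0], "spin": 0, "grip": 1}
    - {"translation": [-0.03, 0, 0], "spin": 0, "grip": 1}
    - {"translation": [0, 0, 0], "spin": 0, "grip": 1}
    - {"translation": [0, 0, 0], "spin": 0, "grip": 1}
    - {"translation": [0, 0, 0], "spin": 0, "grip": 1}

```text
t: 3.95
ee_pos: [0.4022, 0.2668, 0.2132]
orientation: [-0.64, 3.075, 0.0]
ft_force: [0.6, -0.3, -0.0]
finger_gap: 0.996
gripper_force: 0.0
```

```bash
python3 - <<'E'
from h import *
import pickle
p=pose(); print(p)
c=camera("wrist"); pickle.dump(c,open("wrist2.pkl","wb"))
cv2.imwrite("pics/w2.png",c["image"])
E
```

```text
[np.float64(0.4022377768340704), np.float64(0.2668330077561643), np.float64(0.2132212657988658), np.float64(-2.7313612575411774)]
```

View pics/w2.png

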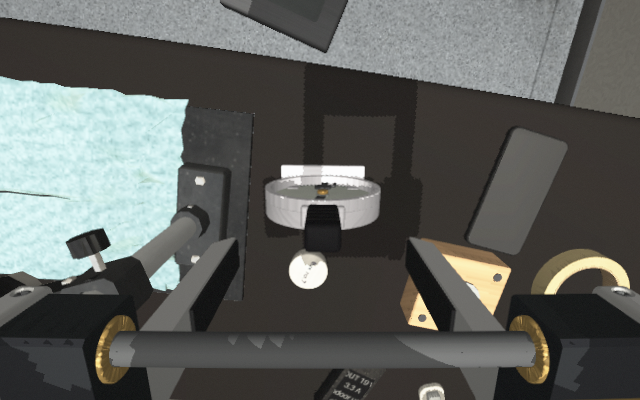

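Request:
play_rows:
  newtons: 20
  steps:
    - {"translation": [-0.001, 0, 0.022], "spin": 0, "grip": 1}
    - {"translation": [0, 0, 0.022], "spin": 0, "grip": 1}
    - {"translation": [0, 0, 0.021], "spin": 0, "grip": 1}
    - {"translation": [0, 0, 0], "spin": 0, "grip": 0}
    - {"translation": [0, 0, 0], "spin": 0, "grip": 0}

```text
t: 4.42
ee_pos: [0.4018, 0.2667, 0.147]
orientation: [0.64, -3.073, 0.001]
ft_force: [-0.2, -0.6, 0.3]
finger_gap: 0.893
gripper_force: 0.0
```

Request:
play_rows:
  steps:
    - {"translation": [0, 0, 0], "spin": 0, "grip": 0}
    - {"translation": [0, 0, 0], "spin": 0, "grip": 0}
    - {"translation": [0, 0, 0], "spin": 0, "grip": 0}
    - {"translation": [0, 0, 0], "spin": 0, "grip": 0}
    - {"translation": [0, 0, 0], "spin": 0, "grip": 0}

```text
t: 4.83
ee_pos: [0.4038, 0.2675, 0.148]
orientation: [-0.64, 3.074, 0.0]
ft_force: [0.6, 0.4, -0.3]
finger_gap: 0.54
gripper_force: 0.0
```

```bash
python3 - <<'E'
from h import *
p=pose(); p[3]+=2*np.pi; s=state();print(p,s["finger_gap"],s["gripper_force"],s["ft_force"])
y=-.25+np.pi
plan([(p[0],p[1],p[2]+.03,p[3]),(.33,.345,p[2]+.03,y),(.33,.345,p[2]+.001,y)],p,vmax=.03)
E
```

```text
[np.float64(0.4038207085226533), np.float64(0.26753220874235795), np.float64(0.14804184599043696), np.float64(3.5518444594356167)] 0.539546918938092 0.0 [ 0.58957086  0.42312592 -0.34892651]
[-0.0, 0.0, -0.03] -0.0 
-> [0.404 0.268 0.178 3.552]
[0.006, 0.017, -0.0] 0.11 
[0.008, 0.016, -0.0] 0.11 
[0.01, 0.015, -0.0] 0.11 
[0.011, 0.014, -0.0] 0.11 |
[0.013, 0.012, -0.0] 0.11 
[0.013, 0.011, -0.0] 0.11 
-> [0.33  0.345 0.178 2.892]
[0.001, 0.0, 0.029] 0.0 
-> [0.329 0.345 0.149 2.892]
```

Request:
play_rows:
  steps:
    - {"translation": [0, 0, 0], "spin": 0, "grip": 0}
    - {"translation": [0, 0, 0], "spin": 0, "grip": 0}
    - {"translation": [0, 0, 0], "spin": 0, "grip": 0}
    - {"translation": [0, 0, 0], "spin": 0, "grip": 0}
    - {"translation": [0, 0, 0], "spin": 0, "grip": 0}

```text
t: 5.25
ee_pos: [0.4033, 0.2673, 0.1471]
orientation: [0.64, -3.075, 0.0]
ft_force: [-0.2, 0.6, -0.7]
finger_gap: 0.254
gripper_force: 20.0
```

Request:
play_rows:
  steps:
    - {"translation": [0, 0, 0], "spin": 0, "grip": 0}
    - {"translation": [0, 0, -0.015], "spin": 0, "grip": 0}
    - {"translation": [0, 0, -0.015], "spin": 0, "grip": 0}
    - {"translation": [0.006, 0.017, 0], "spin": 0.11, "grip": 0}
    - {"translation": [0.008, 0.016, 0], "spin": 0.11, "grip": 0}

```text
t: 5.67
ee_pos: [0.3792, 0.2934, 0.1777]
orientation: [-0.287, 3.127, 0.0]
ft_force: [-0.7, 0.6, -3.7]
finger_gap: 0.251
gripper_force: 20.0
```

Request:
play_rows:
  steps:
    - {"translation": [0.01, 0.015, 0], "spin": 0.11, "grip": 0}
    - {"translation": [0.011, 0.014, 0], "spin": 0.11, "grip": 0}
    - {"translation": [0.013, 0.012, 0], "spin": 0.11, "grip": 0}
    - {"translation": [0.013, 0.011, 0], "spin": 0.11, "grip": 0}
    - {"translation": [0, 0, 0], "spin": 0, "grip": 0}

```text
t: 6.08
ee_pos: [0.3273, 0.3456, 0.1762]
orientation: [-0.391, -3.114, 0.001]
ft_force: [0.3, -0.9, -3.3]
finger_gap: 0.253
gripper_force: 20.0
```

Request:
play_rows:
  steps:
    - {"translation": [0, 0, 0.014], "spin": 0, "grip": 0}
    - {"translation": [0, 0, 0.012], "spin": 0, "grip": 0}
    - {"translation": [0, 0, 0], "spin": 0, "grip": 0}
    - {"translation": [0, 0, 0], "spin": 0, "grip": 0}
    - {"translation": [0, 0, 0], "spin": 0, "grip": 0}

```text
t: 6.5
ee_pos: [0.3303, 0.3442, 0.1513]
orientation: [0.391, 3.117, -0.0]
ft_force: [0.8, -0.3, -3.3]
finger_gap: 0.254
gripper_force: 20.0
```

Request:
play_rows:
  steps:
    - {"translation": [0, 0, 0.002], "spin": 0, "grip": 0}
    - {"translation": [0, 0, 0.002], "spin": 0, "grip": 0}
    - {"translation": [0, 0, 0], "spin": 0, "grip": 0}
    - {"translation": [0, 0, 0], "spin": 0, "grip": 0}
    - {"translation": [0, 0, 0], "spin": 0, "grip": 0}

```text
t: 6.92
ee_pos: [0.3301, 0.3445, 0.1474]
orientation: [0.391, 3.117, 0.0]
ft_force: [0.0, 0.3, -3.6]
finger_gap: 0.251
gripper_force: 20.0
```

Request:
play_rows:
  steps:
    - {"translation": [0, 0, 0], "spin": 0, "grip": 0.8}
    - {"translation": [0, 0, 0], "spin": 0, "grip": 0.8}
    - {"translation": [0, 0, 0], "spin": 0, "grip": 0.8}
    - {"translation": [0, 0, 0], "spin": 0, "grip": 0.8}
    - {"translation": [0, 0, 0], "spin": 0, "grip": 0.8}

```text
t: 7.33
ee_pos: [0.3303, 0.3447, 0.1477]
orientation: [0.391, 3.116, 0.001]
ft_force: [0.7, -0.2, 0.7]
finger_gap: 0.57
gripper_force: 0.0
```

Request:
play_rows:
  steps:
    - {"translation": [0, 0, -0.01], "spin": 0, "grip": 0.8}
    - {"translation": [0, 0, -0.02], "spin": 0, "grip": 0.8}
    - {"translation": [0, 0, -0.03], "spin": 0, "grip": 0.8}
    - {"translation": [0, 0, 0], "spin": 0.11, "grip": 0.8}
    - {"translation": [0, 0, 0], "spin": 0.11, "grip": 0.8}

```text
t: 7.75
ee_pos: [0.3316, 0.3456, 0.2107]
orientation: [0.738, 3.05, 0.007]
ft_force: [1.0, -0.4, 0.5]
finger_gap: 0.797
gripper_force: 0.0
```

```bash
python3 - <<'E'
from h import *
import pickle
p=pose(); s=state();print(p,s["t"],s["finger_gap"])
c=camera("scene"); pickle.dump(c,open("scene2.pkl","wb"))
uv=proj(c,[[.33,.345,.07]])[0].astype(int);print(uv)
u0=uv-[50,60]; print("off",u0)
cv2.imwrite("pics/c2.png",cv2.resize(c["image"][u0[1]:u0[1]+100,u0[0]:u0[0]+100],None,fx=6,fy=6,interpolation=cv2.INTER_CUBIC))
E
```

```text
[np.float64(0.33159518595241194), np.float64(0.3456493270163667), np.float64(0.2106642571642055), np.float64(2.6666445677460677)] 7.75 0.7970749114933809
[367 235]
off [317 175]
```

View pics/c2.png

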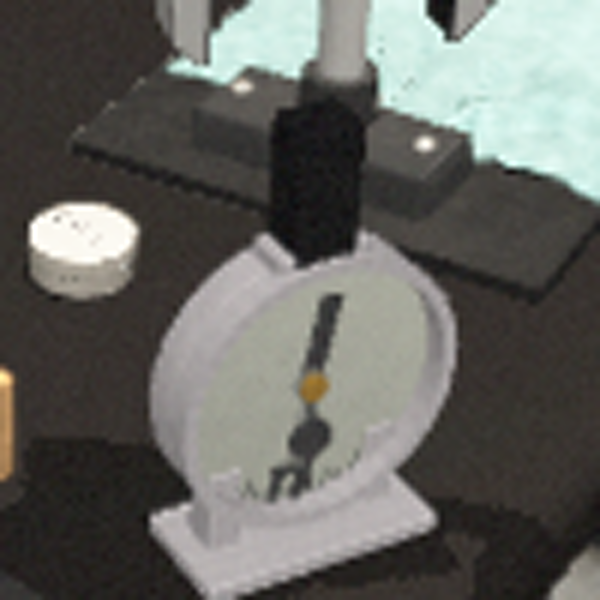

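```bash
python3 - <<'E'
from h import *
import pickle
c=pickle.load(open("scene2.pkl","rb")); M=R.from_euler('z',-.2496).as_matrix(); g=np.array([.3303,.3445,0])
f=lambda p:np.array(p)/6+[317,175]-.4
def P(xf,r,th): return proj(c,[g+M@[xf,r*np.sin(th),.066-r*np.cos(th)]])[0]
for xf in(-.014,-.010,-.006): print(xf,P(xf,0,0),f((315,387)))
off=f((315,387))-P(-.010,0,0)
# plane inversion about the measured pivot
def ang(p):
    o,d=ray(c,f(p)-off); n=M@[1,0,0.]; q0=g+M@[-.010,0,0]
    X=M.T@(o+d*(n@(q0-o))/(n@d)-g); y,z=X[1],X[2]-.066; return np.degrees(np.arctan2(y,-z)).round(1),np.hypot(y,z).round(4)
for k,p in dict(tail=(330,297),prA=(272,493),prB=(297,490),forkmid=(284,482),bob=(309,437)).items(): print(k,ang(p))
p=pose(); y=-.25+np.pi/2
plan([(.3303,.3445,.21,y),(.3303,.3445,.147,y)],p)
E
```

```text
-0.014 [370.82080948 241.25245841] [369.1 239.1]
-0.01 [369.72891343 240.14979265] [369.1 239.1]
-0.006 [368.64595921 239.05616292] [369.1 239.1]
tail (np.float64(-174.6), np.float64(0.0348))
prA (np.float64(19.8), np.float64(0.0416))
prB (np.float64(5.9), np.float64(0.0416))
forkmid (np.float64(15.0), np.float64(0.0374))
bob (np.float64(2.7), np.float64(0.0202))
[0.0, -0.0, -0.0] 0.11 
[0.0, -0.0, -0.0] 0.11 
[0.0, -0.0, -0.0] 0.11 
[-0.0, -0.0, -0.0] 0.11 
[-0.0, -0.0, -0.0] 0.11 |
[-0.0, -0.0, -0.0] 0.11 
[-0.0, -0.0, -0.0] 0.11 
[-0.0, -0.0, -0.0] 0.11 
[-0.0, -0.0, -0.0] 0.12 
[-0.0, -0.0, -0.0] 0.11 |
[-0.0, -0.0, -0.0] 0.12 
[-0.001, -0.001, -0.001] 0.11 
-> [0.33  0.344 0.21  1.323]
[0.0, 0.0, 0.032] 0.0 
[0.0, 0.0, 0.031] 0.0 
-> [0.33  0.344 0.147 1.323]
```

Request:
play_rows:
  steps:
    - {"translation": [0, 0, 0], "spin": 0.12, "grip": 0.6}
    - {"translation": [0, 0, 0], "spin": 0.12, "grip": 0.6}
    - {"translation": [0, 0, 0], "spin": 0.12, "grip": 0.6}
    - {"translation": [0, 0, 0], "spin": 0.12, "grip": 0.6}
    - {"translation": [0, 0, 0], "spin": 0.12, "grip": 0.6}

```text
t: 8.22
ee_pos: [0.3299, 0.3444, 0.2076]
orientation: [-1.606, -2.7, 0.0]
ft_force: [-0.5, -0.1, -1.3]
finger_gap: 0.6
gripper_force: 0.0
```

Request:
play_rows:
  steps:
    - {"translation": [0, 0, 0], "spin": 0.12, "grip": 0.6}
    - {"translation": [0, 0, 0], "spin": 0.12, "grip": 0.6}
    - {"translation": [0, 0, 0], "spin": 0.12, "grip": 0.6}
    - {"translation": [0, 0, 0], "spin": 0.12, "grip": 0.6}
    - {"translation": [0, 0, 0], "spin": 0.12, "grip": 0.6}

```text
t: 8.63
ee_pos: [0.3299, 0.3444, 0.2076]
orientation: [-2.332, -2.105, 0.0]
ft_force: [0.3, 0.3, -0.0]
finger_gap: 0.599
gripper_force: 0.0
```

Request:
play_rows:
  steps:
    - {"translation": [0, 0, 0], "spin": 0.12, "grip": 0.6}
    - {"translation": [0, 0, 0], "spin": 0.03, "grip": 0.6}
    - {"translation": [0, 0, 0], "spin": 0, "grip": 0.6}
    - {"translation": [0, 0, 0], "spin": 0, "grip": 0.6}

```text
t: 8.97
ee_pos: [0.33, 0.3444, 0.2075]
orientation: [2.478, 1.931, 0.0]
ft_force: [-0.4, -0.1, 0.7]
finger_gap: 0.602
gripper_force: 0.0
```

```bash
python3 - <<'E'
from h import *
p=pose(); print(p)
plan([(.3303,.3445,.149,-.2496+np.pi/2)],p)
E
```

```text
[np.float64(0.3299762319527216), np.float64(0.34440450693635954), np.float64(0.2074977637819726), np.float64(1.3242051553975742)]
[0.0, 0.0, 0.029] 0.0 
[0.0, 0.0, 0.029] 0.0 
-> [0.33  0.344 0.149 1.324]
```

Request:
play_rows:
  newtons: 20
  steps:
    - {"translation": [0, 0, 0.029], "spin": 0, "grip": 0.6}
    - {"translation": [0, 0, 0.029], "spin": 0, "grip": 0.6}
    - {"translation": [0, 0, 0], "spin": 0, "grip": 0}
    - {"translation": [0, 0, 0], "spin": 0, "grip": 0}
    - {"translation": [0, 0, 0], "spin": 0, "grip": 0}

```text
t: 9.38
ee_pos: [0.3306, 0.3449, 0.1504]
orientation: [2.479, 1.929, 0.002]
ft_force: [-0.2, -0.5, 0.9]
finger_gap: 0.422
gripper_force: 0.0
```

Request:
play_rows:
  steps:
    - {"translation": [0, 0, 0], "spin": 0, "grip": 0}
    - {"translation": [0, 0, 0], "spin": 0, "grip": 0}
    - {"translation": [0, 0, 0], "spin": 0, "grip": 0}
    - {"translation": [0, 0, 0], "spin": 0, "grip": 0}
    - {"translation": [0, 0, 0], "spin": 0, "grip": 0}

```text
t: 9.8
ee_pos: [0.3311, 0.3451, 0.1507]
orientation: [2.48, 1.928, 0.005]
ft_force: [0.1, -0.4, 4.8]
finger_gap: 0.215
gripper_force: 20.0
```

```bash
python3 - <<'E'
from h import *
p=pose(); s=state(); print(p,s["finger_gap"],s["gripper_force"],s["t"])
plan([(p[0],p[1],p[2]+.1,p[3]),(.454,.447,p[2]+.1,p[3]),(.454,.447,p[2]+.092,p[3])],p,vmax=.03)
E
```

```text
[np.float64(0.33105730235612824), np.float64(0.345058924363234), np.float64(0.15070286775585945), np.float64(1.3217660969447325)] 0.21500133590431889 20.000447630882263 9.8
[0.0, 0.0, -0.025] -0.0 
[0.0, 0.0, -0.025] -0.0 
[0.0, 0.0, -0.025] -0.0 
[0.0, 0.0, -0.025] -0.0 
-> [0.331 0.345 0.251 1.322]
[0.022, 0.016, -0.0] -0.0 |
[0.021, 0.016, -0.0] -0.0 
[0.022, 0.016, -0.0] -0.0 
[0.021, 0.015, -0.0] -0.0 
[0.022, 0.016, -0.0] -0.0 
[0.021, 0.015, -0.0] -0.0 |
-> [0.454 0.447 0.251 1.322]
[0.0, 0.0, 0.008] -0.0 
-> [0.454 0.447 0.243 1.322]
```

Request:
play_rows:
  steps:
    - {"translation": [0, 0, -0.025], "spin": 0, "grip": 0}
    - {"translation": [0, 0, -0.025], "spin": 0, "grip": 0}
    - {"translation": [0, 0, -0.025], "spin": 0, "grip": 0}
    - {"translation": [0, 0, -0.025], "spin": 0, "grip": 0}
    - {"translation": [0.022, 0.016, 0], "spin": 0, "grip": 0}

```text
t: 10.22
ee_pos: [0.3502, 0.3617, 0.2542]
orientation: [2.479, 1.929, 0.007]
ft_force: [0.4, 0.7, -2.4]
finger_gap: 0.211
gripper_force: 20.0
```

Request:
play_rows:
  steps:
    - {"translation": [0.021, 0.016, 0], "spin": 0, "grip": 0}
    - {"translation": [0.022, 0.016, 0], "spin": 0, "grip": 0}
    - {"translation": [0.021, 0.015, 0], "spin": 0, "grip": 0}
    - {"translation": [0.022, 0.016, 0], "spin": 0, "grip": 0}
    - {"translation": [0.021, 0.015, 0], "spin": 0, "grip": 0}

```text
t: 10.63
ee_pos: [0.453, 0.4465, 0.2473]
orientation: [-2.48, -1.928, 0.005]
ft_force: [0.2, 0.1, -3.7]
finger_gap: 0.212
gripper_force: 20.0
```

Request:
play_rows:
  steps:
    - {"translation": [0, 0, 0.004], "spin": 0, "grip": 0}
    - {"translation": [0, 0, 0], "spin": 0, "grip": 0}
    - {"translation": [0, 0, 0], "spin": 0, "grip": 0}

```text
t: 10.88
ee_pos: [0.4515, 0.4453, 0.2431]
orientation: [-2.48, -1.928, 0.008]
ft_force: [-0.1, 0.5, -3.9]
finger_gap: 0.213
gripper_force: 20.0
```

```bash
python3 - <<'E'
from h import *
import pickle
p=pose(); s=state();print(p,s["ft_force"],s["t"])
a=camera("scene"); b=camera("side"); pickle.dump((a,b),open("hov.pkl","wb"))
uv=proj(a,[[.454,.447,.14]])[0].astype(int); vv=proj(b,[[.454,.447,.14]])[0].astype(int); print(uv,vv)
A=cv2.resize(a["image"][uv[1]-55:uv[1]+65,uv[0]-40:uv[0]+40],None,fx=5,fy=5,interpolation=cv2.INTER_CUBIC)
B=cv2.resize(b["image"][vv[1]-55:vv[1]+65,vv[0]-40:vv[0]+40],None,fx=5,fy=5,interpolation=cv2.INTER_CUBIC)
cv2.imwrite("pics/hov.png",np.hstack([A,B]))
E
```

```text
[np.float64(0.45152869900413417), np.float64(0.4452568788520214), np.float64(0.2431089151772825), np.float64(1.3219101472969448)] [-0.1130295  0.4759343 -3.8817285] 10.8833
[286 198] [276 199]
```

View pics/hov.png

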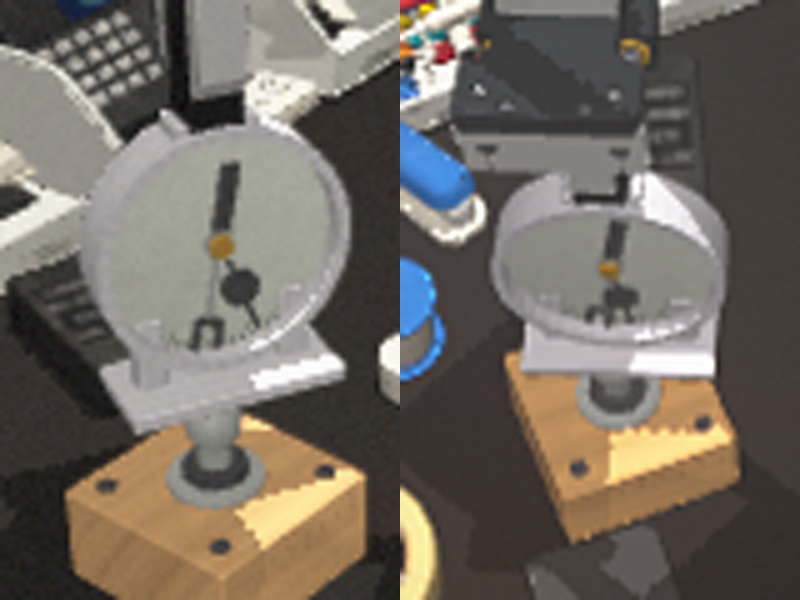

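Request:
play_rows:
  steps:
    - {"translation": [0.002, 0.002, 0.002], "spin": 0, "grip": 0}
    - {"translation": [0, 0, 0.002], "spin": 0, "grip": 0}
    - {"translation": [0, 0, 0.002], "spin": 0, "grip": 0}
    - {"translation": [0, 0, 0.002], "spin": 0, "grip": 0}
    - {"translation": [0, 0, 0.002], "spin": 0, "grip": 0}

```text
t: 11.4
ee_pos: [0.4552, 0.4476, 0.2353]
orientation: [-2.48, -1.928, -0.0]
ft_force: [-0.5, 0.5, -1.3]
finger_gap: 0.214
gripper_force: 20.0
```

Request:
play_rows:
  steps:
    - {"translation": [0, 0, 0], "spin": 0, "grip": 0}
    - {"translation": [0, 0, 0], "spin": 0, "grip": 0}
    - {"translation": [0, 0, 0], "spin": 0, "grip": 0}
    - {"translation": [0, 0, 0], "spin": 0, "grip": 0}
    - {"translation": [0, 0, 0], "spin": 0, "grip": 0}

```text
t: 11.82
ee_pos: [0.4553, 0.4477, 0.2354]
orientation: [-2.48, -1.928, 0.0]
ft_force: [-0.4, -0.7, -1.9]
finger_gap: 0.209
gripper_force: 20.0
```

```bash
python3 - <<'E'
from h import *
import pickle
p=pose(); s=state();print(p,s["ft_force"],s["t"])
c,b=pickle.load(open("hov.pkl","rb")); M=R.from_euler('z',-.249).as_matrix(); g=np.array([.4518,.4455,.0926])
f=lambda q:np.array(q)/5+[286-40,198-55]-.4
P=lambda xf:proj(c,[g+M@[xf,0,.066]])[0]
print(P(-.01),f((220,245)))
off=f((220,245))-P(-.010)
def ang(q):
    o,d=ray(c,f(q)-off); n=M@[1,0,0.]; q0=g+M@[-.010,0,0]
    X=M.T@(o+d*(n@(q0-o))/(n@d)-g); y,z=X[1],X[2]-.066; return np.degrees(np.arctan2(y,-z)).round(1),np.hypot(y,z).round(4)
for k,q in dict(tail=(230,163),prL=(193,347),prR=(213,345),base=(209,320)).items(): print(k,ang(q))
# exaggerated check: camera view now
a=camera("scene"); pickle.dump(a,open("set.pkl","wb"))
E
```

```text
[np.float64(0.45526571110500164), np.float64(0.44771678994920033), np.float64(0.2354276501854206), np.float64(1.3218311141189196)] [-0.42129625 -0.71555715 -1.92638397] 11.8167
[289.53480882 192.48531463] [289.6 191.6]
tail (np.float64(-170.5), np.float64(0.0344))
prL (np.float64(17.5), np.float64(0.0446))
prR (np.float64(6.6), np.float64(0.0442))
base (np.float64(10.9), np.float64(0.0327))
```

Request:
play_rows:
  steps:
    - {"translation": [-0.001, 0, 0.002], "spin": 0, "grip": 0}
    - {"translation": [0, 0, 0.001], "spin": 0, "grip": 0}
    - {"translation": [0, 0, 0], "spin": 0, "grip": 0}
    - {"translation": [0, 0, 0], "spin": 0, "grip": 0}
    - {"translation": [0, 0, 0], "spin": 0, "grip": 0}

```text
t: 12.28
ee_pos: [0.4552, 0.4472, 0.2326]
orientation: [-2.48, -1.928, -0.002]
ft_force: [-0.7, 0.7, -0.2]
finger_gap: 0.212
gripper_force: 20.0
```

Request:
play_rows:
  newtons: 6
  steps:
    - {"translation": [0, 0, 0], "spin": 0, "grip": 0}
    - {"translation": [0, 0, 0], "spin": 0, "grip": 0}
    - {"translation": [0.003, 0, 0], "spin": 0, "grip": 0}
    - {"translation": [0.004, 0, 0], "spin": 0, "grip": 0}
    - {"translation": [0.004, 0, 0], "spin": 0, "grip": 0}

```text
t: 12.7
ee_pos: [0.4579, 0.4574, 0.2321]
orientation: [2.48, 1.928, -0.001]
ft_force: [-1.3, -0.4, -0.5]
finger_gap: 0.212
gripper_force: 6.0
```

```bash
python3 - <<'E'
from h import *
import pickle
print(pose(),state()["ft_torque"])
a=camera("scene"); pickle.dump(a,open("t1.pkl","wb"))
h=pickle.load(open("hov.pkl","rb"))[0]
f=lambda c:cv2.resize(c["image"][135:265,246:326],None,fx=4.5,fy=4.5,interpolation=cv2.INTER_CUBIC)
cv2.imwrite("pics/t1.png",np.hstack([f(pickle.load(open("set.pkl","rb"))),f(a)]))
E
```

```text
[np.float64(0.45785791526274094), np.float64(0.4574289584766001), np.float64(0.23213315201342957), np.float64(1.3215735711385412)] [-0.12203028  0.22813309  0.04744778]
```

View pics/t1.png

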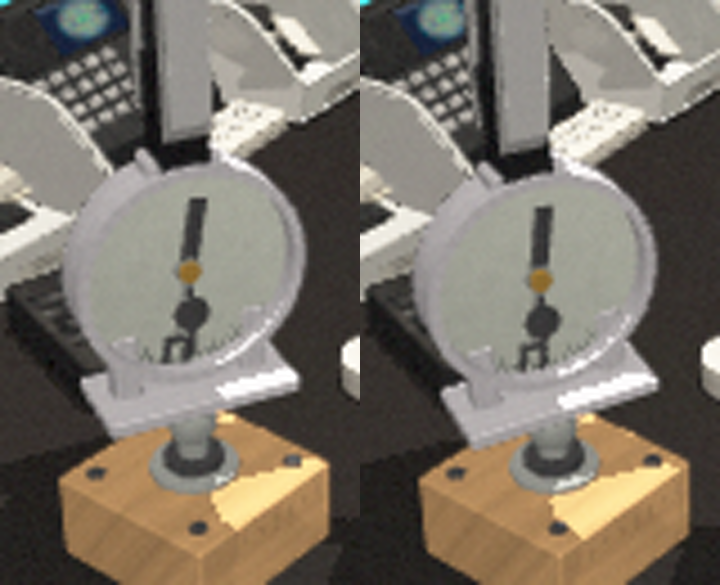

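Request:
play_rows:
  steps:
    - {"translation": [0.004, 0, 0], "spin": 0, "grip": 0}
    - {"translation": [0.004, 0, 0.001], "spin": 0, "grip": 0}
    - {"translation": [0.004, 0, 0.001], "spin": 0, "grip": 0}
    - {"translation": [0.004, 0, 0.001], "spin": 0, "grip": 0}
    - {"translation": [0.003, 0, 0], "spin": 0, "grip": 0}

```text
t: 13.17
ee_pos: [0.4626, 0.4763, 0.2289]
orientation: [2.48, 1.929, -0.0]
ft_force: [-0.8, 0.6, 1.6]
finger_gap: 0.212
gripper_force: 6.0
```

Request:
play_rows:
  steps:
    - {"translation": [0, 0, 0], "spin": 0, "grip": 0}
    - {"translation": [0, 0, 0], "spin": 0, "grip": 0}
    - {"translation": [0, 0, 0], "spin": 0, "grip": 0}
    - {"translation": [0, 0, 0], "spin": 0, "grip": 0}
    - {"translation": [0, 0, 0], "spin": 0, "grip": 0}

```text
t: 13.58
ee_pos: [0.4625, 0.4759, 0.2295]
orientation: [-2.48, -1.928, -0.001]
ft_force: [-0.8, 0.6, 0.3]
finger_gap: 0.216
gripper_force: 6.0
```

Request:
play_rows:
  steps:
    - {"translation": [0, 0, 0], "spin": 0, "grip": 0}
    - {"translation": [0, 0, 0], "spin": 0, "grip": 0}
    - {"translation": [0, 0, 0], "spin": 0, "grip": 0}
    - {"translation": [0, 0, 0], "spin": 0, "grip": 0}
    - {"translation": [0, 0, 0], "spin": 0, "grip": 0}

```text
t: 14.0
ee_pos: [0.4625, 0.4758, 0.2293]
orientation: [-2.48, -1.928, -0.0]
ft_force: [-0.8, 1.3, 0.3]
finger_gap: 0.214
gripper_force: 6.0
```

Request:
play_rows:
  steps:
    - {"translation": [0, 0, 0], "spin": 0, "grip": 0}
    - {"translation": [0, 0, 0], "spin": 0, "grip": 0}
    - {"translation": [0, 0, 0], "spin": 0, "grip": 0}
    - {"translation": [0, 0, 0], "spin": 0, "grip": 0}
    - {"translation": [0, 0, 0], "spin": 0, "grip": 0}

```text
t: 14.42
ee_pos: [0.4625, 0.4758, 0.2293]
orientation: [2.48, 1.928, 0.0]
ft_force: [-0.1, 0.8, 0.9]
finger_gap: 0.211
gripper_force: 6.0
```

```bash
python3 - <<'E'
from h import *
import pickle
print(pose(),state()["ft_force"])
ims=[camera("scene") for _ in range(8)]
a=dict(ims[0]); a["image"]=np.mean([i["image"] for i in ims],0).astype(np.uint8); pickle.dump(a,open("t2.pkl","wb"))
# orange pivot centroid + dark blobs in the dial
for n in("set","t1","t2"):
    im=pickle.load(open(n+".pkl","rb"))["image"]; h=cv2.cvtColor(im,cv2.COLOR_BGR2HSV)[150:235,250:330]
    m=(h[...,1]>120)&(h[...,2]>100)&(h[...,0]>10)&(h[...,0]<30); y,x=np.nonzero(m[:60]); print(n,np.median(x)+250,np.median(y)+150,len(x))
    px,py=int(np.median(x)),int(np.median(y)); 
    if n!="set":
        g=cv2.cvtColor(im,cv2.COLOR_BGR2GRAY)[150:235,250:330]
        if n=="t2":
            print(px,py); print(g[py-2:py+26,px-13:px+14])
E
```

```text
[np.float64(0.46251127732307695), np.float64(0.4758356122596725), np.float64(0.22926643957445902), np.float64(1.3217591113923137)] [-0.0855069   0.82176852  0.87695453]
set 288.0 195.0 15
t1 286.0 197.0 17
t2 282.0 199.0 16
32 49
[[159 158 158 159 160 159 160 160 158 151 132 123 125 116 128 127 156 160
  158 160 160 160 160 158 157 156 156]
 [157 156 157 158 159 159 161 159 157 147 121 116 110 109 109 124 156 159
  159 159 160 160 159 157 157 156 156]
 [156 156 156 156 157 159 159 157 158 143 120 115 111 109 108 118 154 158
  159 159 159 159 157 158 157 157 157]
 [155 156 156 156 157 158 158 156 157 156 145 116 108 106 115 140 158 157
  158 158 156 156 156 155 157 156 157]
 [156 154 155 156 157 158 157 156 156 156 157 151 120 105 153 159 158 157
  156 157 156 157 157 156 157 157 156]
 [153 153 155 157 157 156 156 156 155 156 156 156 105  61 151 157 157 156
  156 154 156 157 157 156 157 156 156]
 [155 155 154 156 156 155 157 153 153 154 154 156 121  64 146 155 155 154
  155 156 156 156 156 157 157 157 157]
 [156 155 155 156 156 156 156 153 154 153 153 153 104  63 101 124 149 153
  154
[... 1594 characters left out ...]
 170 162 161 166 178]
 [150 149 148 158 157 155 149 161 149 162 153 145 167 182 185 182 177 246
  249 225 167 155 162 170 179 180 179]
 [154 156 152 153 157 157 160 166 164 164 169 172 173 245 249 240 222 189
  160 162 162 167 171 178 178 178 188]
 [156 158 157 155 157 158 157 160 164 162 163 166 215 189 158 162 162 156
  161 170 175 178 177 186 188 190 249]
 [155 156 156 155 158 158 154 156 158 156 154 159 161 157 156 163 170 167
  179 179 178 186 188 249 251 250 250]
 [147 152 156 154 157 156 154 156 164 162 160 163 168 166 173 180 179 177
  177 186 188 249 251 250 250 250 250]
 [153 131 156 152 156 156 153 154 173 176 177 178 180 181 180 177 177 187
  188 249 250 250 250 250 249 248 238]]
```

```bash
python3 - <<'E'
from h import *
import pickle
a=pickle.load(open("t2.pkl","rb"))["image"]
b=np.mean([camera("side")["image"] for _ in range(4)],0).astype(np.uint8); c=camera("side")
vv=proj(c,[[.457,.46,.12]])[0].astype(int); print(vv,state()["t"])
u=lambda im,x,y,w,h,s:cv2.resize(im[y:y+h,x:x+w],None,fx=s,fy=s,interpolation=cv2.INTER_CUBIC)
A=u(a,262,172,40,60,10); B=u(b,vv[0]-25,vv[1]-40,50,75,8)
cv2.imwrite("pics/t2.png",np.hstack([A,B]))
E
```

```text
[271 204] 15.0667
```

View pics/t2.png

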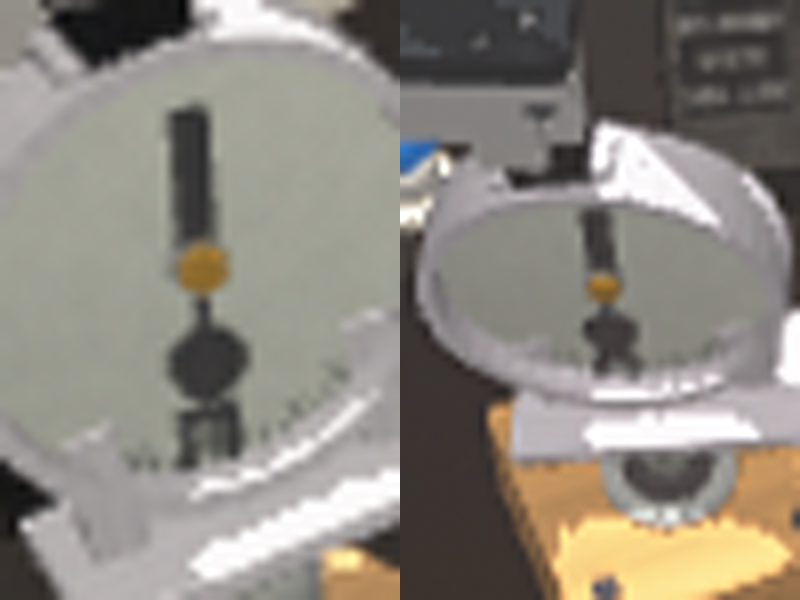

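Request:
play_rows:
  steps:
    - {"translation": [0.001, 0, 0], "spin": 0, "grip": 0}
    - {"translation": [0.001, 0, 0], "spin": 0, "grip": 0}
    - {"translation": [0.001, 0, 0], "spin": 0, "grip": 0}
    - {"translation": [0, 0, 0], "spin": 0, "grip": 0}
    - {"translation": [0, 0, 0], "spin": 0, "grip": 0}

```text
t: 15.48
ee_pos: [0.4632, 0.4786, 0.2291]
orientation: [2.48, 1.928, -0.001]
ft_force: [-0.7, 0.1, 0.6]
finger_gap: 0.214
gripper_force: 6.0
```

Request:
play_rows:
  steps:
    - {"translation": [0, 0, 0], "spin": 0, "grip": 0}
    - {"translation": [0, 0, 0], "spin": 0, "grip": 0}
    - {"translation": [0, 0, 0], "spin": 0, "grip": 0}
    - {"translation": [0, 0, 0], "spin": 0, "grip": 0}
    - {"translation": [0, 0, 0], "spin": 0, "grip": 0}

```text
t: 15.9
ee_pos: [0.4632, 0.4787, 0.2292]
orientation: [2.48, 1.928, -0.0]
ft_force: [-0.7, -0.5, 0.3]
finger_gap: 0.213
gripper_force: 6.0
```

Request:
play_rows:
  steps:
    - {"translation": [0, 0, 0], "spin": 0, "grip": 0}
    - {"translation": [0, 0, 0], "spin": 0, "grip": 0}
    - {"translation": [0, 0, 0], "spin": 0, "grip": 0}
    - {"translation": [0, 0, 0], "spin": 0, "grip": 0}
    - {"translation": [0, 0, 0], "spin": 0, "grip": 0}

```text
t: 16.32
ee_pos: [0.4632, 0.4787, 0.2292]
orientation: [2.48, 1.928, -0.0]
ft_force: [-0.5, -0.3, 0.9]
finger_gap: 0.211
gripper_force: 6.0
```

```bash
python3 - <<'E'
from h import *
ims=[camera("scene") for _ in range(8)]
im=np.mean([i["image"] for i in ims],0).astype(np.uint8); print(pose(),state()["ft_force"],state()["gripper_force"])
h=cv2.cvtColor(im,cv2.COLOR_BGR2HSV)[150:235,250:330]
m=(h[...,1]>120)&(h[...,2]>100)&(h[...,0]>10)&(h[...,0]<30); y,x=np.nonzero(m[:60]); px,py=int(np.median(x)),int(np.median(y)); print(x.mean()+250,y.mean()+150)
g=cv2.cvtColor(im,cv2.COLOR_BGR2GRAY)[150:235,250:330]
print(px+250-9,py+150);print(g[py+8:py+24,px-9:px+9])
E
```

```text
[np.float64(0.4632109304517451), np.float64(0.4787353753048439), np.float64(0.22925097078116363), np.float64(1.3218241958221617)] [ 0.19661288 -0.72662538 -0.38592866] 6.000018194317818
281.0 198.5
272 198
[[155 155 155 153 151 152 130  70  55  57  56  55  54 100 149 153 154 154]
 [154 155 153 153 152 153  90  57  56  57  56  55  55  57 147 153 153 153]
 [154 154 154 152 154 153  75  54  55  58  56  55  55  58 148 154 155 156]
 [155 154 153 152 153 154  74  56  55  57  57  55  56  85 149 155 156 157]
 [154 154 153 152 153 153 115  66  56  58  56  58  82 149 157 156 156 156]
 [153 153 154 152 152 153 154 115  70  60  55  99 126 151 156 152 153 152]
 [152 152 152 152 153 152 152 150 117  83  58  60  64 108 151 153 152 153]
 [153 152 152 153 153 154 152  95  65  54  54  88  63  98 149 151 152 136]
 [168 152 151 151 152 152 152 107  56  70  59 144  77  66 118 139 151 128]
 [168 143 151 151 152 152 153 109  61  97  63 124  67  80 117 151 127 164]
 [156 149 152 137 149 152 154 102  61  74  64 125  70  77 121 162 176 180]
 [157 154 151 108 133 134 152 114  64 100 115 137  96  82 174 178 184 181]
 [158 158 143 123 149 112 133 104  68 110 163 175 174 185 188 183 245 222]
 [159 158 156 150 161 162 164 171 138 175 185 186 179 247 249 226 169 159]
 [154 159 158 162 166 166 164 175 176 246 248 249 225 219 162 156 163 160]
 [153 157 159 158 164 166 162 211 220 219 189 159 162 161 156 161 171 179]]
```

```bash
python3 - <<'E'
from h import *
im=np.mean([camera("side")["image"] for _ in range(6)],0).astype(np.uint8)
h=cv2.cvtColor(im,cv2.COLOR_BGR2HSV)[185:225,250:295]
m=(h[...,1]>120)&(h[...,2]>100)&(h[...,0]>10)&(h[...,0]<30); y,x=np.nonzero(m); 
g=cv2.cvtColor(im,cv2.COLOR_BGR2GRAY); px,py=int(np.median(x))+250,int(np.median(y))+185; print(px,py,len(x))
print(g[py-1:py+14,px-8:px+9])
E
```

```text
270 222 85
[[130 135 127 129 140 138 153 140 146 140 143 133  78  85 124  96 114]
 [136 150 131 130 157 156 155 154 155 155 153 130  67  73  76 102 100]
 [157 157 156 157 154 155 154 155 156 153 157 156  71  73  76  81  82]
 [156 155 155 154 155 155 153 151 149 148 159 157 114  76  71  75  76]
 [156 155 155 153 152 149 146 145 145 138 151 157 156 116  82  72  71]
 [156 153 149 145 145 144 144 143 147 148 132 152 156 156 133 101  92]
 [149 146 144 144 144 145 147 147 147 148 137 136 151 178 184 184 157]
 [144 147 145 147 147 147 178 178 178 179 181 174 185 212 227 226 171]
 [123 149 149 179 178 180 227 226 227 228 229 229 226 161 174 166 196]
 [ 94 144 154 228 226 225 224 222 225 226 225 223 222 223 222 196 198]
 [ 97 131 152 226 223 222 221 219 222 220 219 219 219 217 217 218 221]
 [ 98  97 175 226 220 219 220 219 219 219 216 216 216 218 218 218 217]
 [ 91  92 202 226 220 219 217 216 215 215 215 218 219 217 216 213 214]
 [ 68  94 138 217 219 215 214 213 213 215 215 217 216 213 215 217 219]
 [ 58  90  87 196 217 213 214 212 206 203 200 219 217 219 220 222 223]]
```

```bash
python3 - <<'E'
from h import *
im=np.mean([camera("side")["image"] for _ in range(6)],0).astype(np.uint8)
g=cv2.cvtColor(im,cv2.COLOR_BGR2GRAY); print(g[196:215,263:281])
E
```

```text
[[138 137 137 136 137 121  58  60  63 101 141 138 137 138 138 138 138 139]
 [137 138 138 137 139 137  74  76  78 107 138 138 137 137 137 138 139 140]
 [136 136 138 137 138 126 125 122 120 121 124 139 139 138 137 137 138 138]
 [136 136 137 137 134 104 115 118 119 110 118 139 137 138 138 137 138 137]
 [135 136 135 136 135 126 100 100 100 105 123 139 137 137 138 138 138 138]
 [134 135 135 135 135 135 119 108 100 124 138 138 137 136 136 136 136 136]
 [134 135 135 133 135 135 130 109  65 128 135 136 135 134 135 136 136 135]
 [134 134 134 133 134 124  92  82  65  87 113 129 136 134 135 136 136 137]
 [133 133 134 135 132  72  59  62  62  61  62  83 134 135 134 134 135 136]
 [135 134 133 134 132  77  60  64  64  63  61  67 116 136 134 135 134 134]
 [147 138 132 133 134 103  68  64  64  64  63  75 125 137 135 135 135 134]
 [139 135 130 131 134 134  95  65  64  63  72  89 135 137 135 134 135 132]
 [137 137 124 116 132 130 113  60  56  62  88  61 105 131 132 128 127 123]
 [154 153 146 117 144 132 138  56  66  85 137  58  90 111 131 119 130 145]
 [182 180 179 187 184 172 175  86  98 145 167  86 113 139 163 160 181 175]
 [176 176 178 185 184 213 219 158 162 189 185 154 153 185 183 207 205 200]
 [154 159 169 176 185 255 255 203 202 218 217 213 213 199 206 251 249 245]
 [148 133 137 147 149 232 235 233 234 254 253 251 250 230 224 194 190 157]
 [169 157 165 163 152 149 150 140 135 140 138 134 136 140 138 145 151 159]]
```

Request:
play_rows:
  steps:
    - {"translation": [-0.001, 0, 0], "spin": 0, "grip": 0}
    - {"translation": [-0.001, 0, 0], "spin": 0, "grip": 0}
    - {"translation": [-0.001, 0, 0], "spin": 0, "grip": 0}
    - {"translation": [0, 0, 0], "spin": 0, "grip": 0}
    - {"translation": [0, 0, 0], "spin": 0, "grip": 0}

```text
t: 17.73
ee_pos: [0.4625, 0.476, 0.2294]
orientation: [-2.48, -1.928, -0.001]
ft_force: [-0.3, 0.6, 0.4]
finger_gap: 0.21
gripper_force: 6.0
```

Request:
play_rows:
  steps:
    - {"translation": [0, 0, 0], "spin": 0, "grip": 0}
    - {"translation": [0, 0, 0], "spin": 0, "grip": 0}
    - {"translation": [0, 0, 0], "spin": 0, "grip": 0}
    - {"translation": [0, 0, 0], "spin": 0, "grip": 0}
    - {"translation": [0, 0, 0], "spin": 0, "grip": 0}

```text
t: 18.15
ee_pos: [0.4625, 0.4759, 0.2292]
orientation: [-2.48, -1.928, -0.0]
ft_force: [-0.3, 1.1, 0.4]
finger_gap: 0.215
gripper_force: 6.0
```

Request:
play_rows:
  steps:
    - {"translation": [0, 0, 0], "spin": 0, "grip": 0}
    - {"translation": [0, 0, 0], "spin": 0, "grip": 0}
    - {"translation": [0, 0, 0], "spin": 0, "grip": 0}
    - {"translation": [0, 0, 0], "spin": 0, "grip": 0}
    - {"translation": [0, 0, 0], "spin": 0, "grip": 0}

```text
t: 18.57
ee_pos: [0.4625, 0.4758, 0.2293]
orientation: [2.48, 1.928, 0.0]
ft_force: [0.9, 1.4, 0.4]
finger_gap: 0.211
gripper_force: 6.0
```

```bash
python3 - <<'E'
from h import *
for n,ys,xs in(("scene",(210,222),(273,290)),("side",(206,213),(263,281))):
    im=np.mean([camera(n)["image"] for _ in range(6)],0).astype(np.uint8)
    print(cv2.cvtColor(im,cv2.COLOR_BGR2GRAY)[ys[0]:ys[1],xs[0]:xs[1]])
s=state(); print(pose(),s["ft_force"],s["gripper_force"],s["t"])
E
```

```text
[[155 154 153 152 151 153 115  64  55  56  56  59 103 151 156 155 156]
 [154 153 152 152 153 153 155  98  65  58  58 100 127 153 156 153 154]
 [151 154 153 153 153 153 152 151 119  77  84  63  86 150 154 152 153]
 [153 153 152 153 154 152 123  68  61  61  58  60  62 147 153 152 153]
 [154 152 152 153 152 152 129  73  79 102  82  78  63 130 151 140 154]
 [147 151 152 151 152 153 131  73 102 105  82  78  56 110 150 120 165]
 [155 150 150 136 151 155 155  79  79 102  86  78  57 118 161 152 178]
 [158 134 131 134 136 151 139  69  80 131 104 105  73 166 178 177 185]
 [156 146 109 133 108 148 111  67  87 160 151 172 175 187 188 180 245]
 [157 154 147 161 147 162 154 144 166 181 187 182 178 246 249 226 167]
 [159 156 161 168 165 163 169 171 174 245 249 240 222 189 160 162 161]
 [157 158 156 161 164 162 163 165 215 188 158 162 161 156 162 171 175]]
[[146 142 132 132 134 134  90  66  64  63  63  65  94 138 136 134 135 134]
 [139 136 129 132 130 135 135  92  62  63  62  73 118 138 135 134 135 132]
 [139 137 120 128 117 130 135 107  54  71  63  64  95 131 134 130 129 120]
 [161 153 144 144 133 127 142  74  62  97 100  83  77 107 134 123 130 125]
 [181 179 176 186 184 162 175 103  88 121 134 113  97 139 150 151 171 160]
 [173 176 176 185 183 181 186 158 161 189 187 154 137 187 181 182 205 178]
 [144 160 168 176 175 177 186 208 215 216 217 215 214 213 196 206 248 191]]
[np.float64(0.46246385543811486), np.float64(0.4758324073706025), np.float64(0.22922437605438087), np.float64(1.3218165667401025)] [-0.60077658  0.5567403   0.40262263] 5.999994054436684 19.1667
```

Request:
play_rows:
  steps:
    - {"translation": [0.001, 0, 0], "spin": 0, "grip": 0}
    - {"translation": [0, 0, 0], "spin": 0, "grip": 0}
    - {"translation": [0, 0, 0], "spin": 0, "grip": 0}
    - {"translation": [0, 0, 0], "spin": 0, "grip": 0}
    - {"translation": [0, 0, 0], "spin": 0, "grip": 0}

```text
t: 19.58
ee_pos: [0.4627, 0.4766, 0.2291]
orientation: [2.48, 1.928, -0.001]
ft_force: [0.0, -0.1, 0.9]
finger_gap: 0.217
gripper_force: 6.0
```

Request:
play_rows:
  steps:
    - {"translation": [0, 0, 0], "spin": 0, "grip": 0}
    - {"translation": [0, 0, 0], "spin": 0, "grip": 0}
    - {"translation": [0, 0, 0], "spin": 0, "grip": 0}
    - {"translation": [0, 0, 0], "spin": 0, "grip": 0}
    - {"translation": [0, 0, 0], "spin": 0, "grip": 0}

```text
t: 20.0
ee_pos: [0.4627, 0.4767, 0.2292]
orientation: [2.48, 1.928, -0.0]
ft_force: [-0.4, -0.1, 0.1]
finger_gap: 0.214
gripper_force: 6.0
```

Request:
play_rows:
  steps:
    - {"translation": [0, 0, 0], "spin": 0, "grip": 0}
    - {"translation": [0, 0, 0], "spin": 0, "grip": 0}
    - {"translation": [0, 0, 0], "spin": 0, "grip": 0}
    - {"translation": [0, 0, 0], "spin": 0, "grip": 0}
    - {"translation": [0, 0, 0], "spin": 0, "grip": 0}

```text
t: 20.42
ee_pos: [0.4627, 0.4768, 0.2293]
orientation: [2.48, 1.928, 0.0]
ft_force: [-1.1, -0.4, 0.6]
finger_gap: 0.212
gripper_force: 6.0
```

```bash
python3 - <<'E'
from h import *
s=state(); print(pose(),s["ft_force"],s["gripper_force"],s["t"]); print(job_done())
E
```

```text
[np.float64(0.4627145589983251), np.float64(0.47679685753520595), np.float64(0.22926060111963817), np.float64(1.3217998661402812)] [-1.13366178 -0.35978215  0.57229434] 5.999965891242027 20.4167
the job is handed in; nothing more can be done
None
```

I handed the job in at about 20 s, no verdict was returned: the gauge was still, held at 6 N on the stud (pressed in by an estimated 5 mm), and tilted so its pointer should sit within about 1 mm of the middle of the index fork, judged from pictures taken before the last 1 mm nudge.

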